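Scan the square shaker

ROBOT

A 7-joint arm with a two-finger parallel gripper is mounted at the origin on the work surface. World frame = base frame: x ahead of the robot, y to its left, z up, the work surface at z = 0. Lengths are in m, angles in rad, forces in N, time in s.
With the tool pointing down it reaches from about 0.35 to 0.9 m from the base axis. Payload 8.1 kg.
Tool frame: the origin (TCP) lies midway between the tips of the shut fingers; the grasp point (between the pads) lies arm.grasp_offset behind it (arm.grasp_offset is the distance from the TCP to the grasp point, in m); z points along the fingers, y is the line along which they close (so a half turn about z gives the same grasp; the last joint's range is limited). The gripper opens to 92 mm and grips with 3 to 60 N. Pads are 19 mm wide; open, the fingers measure 130 mm over their backs; the gripper's body (75 mm by 190 mm) begins 47 mm behind the grasp point.
Start: joints at [-1.275, 0.434, 0.025, 1.573, -0.012, 1.134, -0.075], TCP at [0.243, 0.576, 0.227] pointing down, gripper open.
Joint ranges: [-2.62, 2.62], [-0.44, 2.09], [-1.27, 1.32], [0.08, 2.57], [-1.32, 4.46], [0.12, 2], [-2.74, 2.74]. Speed limits (rad/s): [2.22, 2.22, 3.01, 3.01, 3.14, 3.14, 3.14].

INTERFACE

Orientations are given as a rotation vector (axis times angle).
In Python, from cell import observe, imaging, arm gives the robot as it stands.
- The arm moves only by the tool apply_moves, never from a script. Its argument "commands" is a list of rows, each a list of 5 numbers: the opening in per cent of the stroke, from 0 (shut) to 100 (fully open), then the shift along the world's x, y, z in units of 0.06 m (1.0 is 0.06 m), then the turn about the world's z in units of 0.5 rad (1.0 is 0.5 rad). A call has 1 to 12 rows; each row shifts and turns the commanded pose from where the row before left it; what a row does not reach is not made up. A row lasts 1/8 s, in which the tool goes at most 62.5 mm and 10.7 degrees, less where a joint would pass 70% of its speed; a pose out of reach is approached as far as the arm can. A call with a number of a shift or a turn outside -1 to 1 is refused whole. A call with a gripper value outside its range is refused whole. The fingers move at their own pace and stop on an object; "newtons" is the grip in N (left out, the last holds). Time passes only in rows, so rows that do not move let the fingers close. It gives the time, the measured TCP pose, the force, the opening and the grip force at its end, in the units of the state.
- observe(): the state, without advancing time (a new reading comes with each control period).
- imaging.get_image(name): name is "scene" or "top"; returns (picture, depth): 384x512x3 uint8, red, green, blue; 384x512 float32, m along the optical axis (not along the pixel's ray), 0 where there is no reading.
- imaging.camera_params(name): a dict with "camera_matrix" (3x3 intrinsics, pixels), "origin" and "rotation" of the camera in the world. Camera axes: x right, y up, looking along -z (the intrinsics and any distortion apply to the point x, -y, -z); pixel columns grow to the right and rows downward; lengths in m; the calibration is good to about 2 mm. A picture is of the moment at which its call begins. camera_params takes no time and is no camera call.
- arm.sign_off(): hands the job in; it is judged then, once.
The state is a dict: "clock": time; "joints": joint angles; "dq": joint speeds; "joint_efforts": joint torques, N m; "position": TCP position; "ee_rot": TCP orientation; "force": force on the tool from outside, world axes, zero at the start; "ft_torque": the same for the moment, N m; "width": opening from 0.0 (shut) to 1.0 (fully open); "gripper_force": force on a finger pad.
Only numpy, scipy, OpenCV 4.12 (cv2) and the standard library are available. Lean on these libraries where they do the work, as an engineer would, in place of code of your own. Each camera call takes 0.05 s, during which the arm holds its last target. There are 200 camera calls.

TASK

Pick up the hand scanner and hold it level and steady in the air with its window straight over the code label on the lid of the square shaker, about 5 cm above it, for two seconds. Then set the scanner down again on its rest mat, lengthwise and wholly on the mat, without dropping it. Leave the square shaker standing where it is.

Things in the scene. Friction and masses are not known exactly. Their poses are not given: they have to be found in the camera images.
- scanner: Hand-held code scanner lying flat, 170 mm long. Origin at the middle of its flat underside; x points along it towards the head, z up out of its top. Straight black handle from x = -85 to +29 mm, 28 mm wide (along y), 36 mm high; white head from x = +29 to +85 mm, 50 mm wide, 40 mm high. 0.13 to 0.23 kg, balancing about the origin: grip the handle across its width near the origin.
- window (a point): Centre of the scanner's window, in the underside of the head, 60 mm ahead of the scanner's origin along its x and level with the underside. Same axes as the scanner; it looks out of the underside, along -z.
- code_label (a point): Centre of the code label (36 mm square, bars on white) on the 50 mm square dark lid of the square glass shaker, 130 mm above the counter, z up. The loose shaker stands upright in one of three slots (74 mm apart along y) of a low grey shelf at the far counter edge; round, round-lidded shakers 0 to 6 mm lower, also labelled, fill the others. All else on the counter is under 106 mm tall.
- rest_mat: Fixed grey plastic rest mat, 220 mm long (x) by 130 mm wide (y), 6 mm thick, lying on the counter; the scanner starts on it. Origin at the centre of its underside, x along its length. Nothing else stands on the mat or within 25 mm of the scanner's handle.
Mind the look-alikes: they are no part of the job. Of the things like the scanner, leave any that is purple; of the rest the smaller one is meant. Leave any blue or pink look-alike of the part that bears code_label alone.

How it is judged:
On the way:
1. the scanner is held level and steady for 1 s with its window looking straight at the square shaker's label from 20 to 100 mm above it (x of code_label in the frame of window between -0.018 and 0.018 m and y of code_label in the frame of window between -0.018 and 0.018 m and z of code_label in the frame of window between -0.1 and -0.02 m and angle between scanner's own z axis and vertical below 0.25 rad and linear speed of scanner below 0.03 m/s and angular speed of scanner below 0.3 rad/s), for 1 s.
At the end, for the whole second after the job is handed in: The scanner lies flat, released and at rest on the rest mat, its origin within 40 mm (along) and 50 mm (across) of the mat's centre, its length within 25 degrees of the mat's, either way round; the square shaker stands upright within 15 mm of where it was (x of scanner in the frame of rest_mat between -0.04 and 0.04 m and y of scanner in the frame of rest_mat between -0.05 and 0.05 m and z of scanner in the frame of rest_mat below 0.012 m and angle between scanner's own z axis and vertical below 0.1 rad and angle between the x axis of scanner and the x axis of rest_mat, either way round below 0.45 rad and linear speed of scanner below 0.02 m/s and angle between code_label's own z axis and vertical below 0.15 rad and distance of code_label from where it was at the start of the episode below 0.015 m); the robot touches nothing.
It fails at once if the square shaker is shifted by more than 15 mm or tipped (distance of code_label from where it was at the start of the episode above 0.015 m or angle between code_label's own z axis and vertical above 0.3 rad).
It fails at once if the scanner is dropped (falls free of the fingers faster than 0.7 m/s, a drop of about 25 mm) (contact force between the fingers and scanner below 0.05 N and linear speed of scanner above 0.7 m/s).
It also fails if it takes over 43 s, if anything falls off the work surface, if the arm or the gripper's body presses on something with over 40 N, if the wrist force passes 120 N, or if a joint passes its speed limit or range.

## Working session

There is one attempt and no reset: what is moved stays moved. The work goes in short steps, Python scripts to look and compute and a tool call to move; the robot and the scene stay as the last step left them, time stands still between calls to the robot, and variables do not carry over. Pictures are saved under pics/ and viewed, at most 10 in all, crops included, and the job is handed in when it is done.

Besides the shell and the picture viewer there is one more tool, called after ">>>" as name([rows], argument=value, ...), one row to a line, values as JSON. apply_moves: Moves the arm, as the interface text tells. Its arguments: {"type":"object","properties":{"commands":{"type":"array"},"newtons":{"type":"number"}},"required":["commands"]}

```bash
mkdir -p pics; cat > h.py <<'E'
import numpy as np,cv2
from cell import observe,imaging,arm
def grab(n):
    im,d=imaging.get_image(n); np.savez('/tmp/'+n,im=im,d=d); return im,d
def world(n,u,v,d):
    p=imaging.camera_params(n);K=p['camera_matrix'];u=np.asarray(u,float);v=np.asarray(v,float)
    c=np.stack([(u-K[0,2])/K[0,0]*d,-(v-K[1,2])/K[1,1]*d,-d+0*u],-1)
    return c@np.array(p['rotation']).T+p['origin']
def plane(n,u,v,z):
    a=world(n,u,v,1.0);o=np.array(imaging.camera_params(n)['origin']);r=a-o
    return o+r*((z-o[2])/r[...,2])[...,None]
E
python3 - <<'E'
from h import *
for n in('scene','top'):
    im,d=grab(n);p=imaging.camera_params(n);print(n,p)
    cv2.imwrite(f'pics/{n}0.png',cv2.resize(im[:,:,::-1],(768,576)))
s=observe();print(s,arm.grasp_offset)
E
```

```text
scene {'camera_matrix': array([[391.06364989,   0.        , 257.30668144],
       [  0.        , 391.06364989, 189.9482479 ],
       [  0.        ,   0.        ,   1.        ]]), 'origin': array([ 1.19879191, -0.0726664 ,  0.69682627]), 'rotation': array([0.74581803, 0.68404029, 1.30919909])}
top {'camera_matrix': array([[353.0517395 ,   0.        , 255.36934647],
       [  0.        , 353.0517395 , 189.37647251],
       [  0.        ,   0.        ,   1.        ]]), 'origin': array([0.37215951, 0.00583363, 1.01258309]), 'rotation': array([ 0.04534328, -0.04976458, -1.54376455])}
{'clock': 0.1, 'joints': array([-1.2746087 ,  0.43519223,  0.02494099,  1.5740041 , -0.01160281,
        1.13396681, -0.07510737]), 'dq': array([ 7.16074818e-06, -2.00100076e-03, -9.85219992e-04, -1.84167780e-03,
        3.15298751e-04,  5.58951422e-04, -6.93404716e-04]), 'joint_efforts': array([ 2.64354814e-03, -6.69126892e+01,  9.87796560e-01, -3.15145040e+01,
       -6.04989985e-02,  3.73837841e-02,  4.02558285e-06]), 'position': array([0.24254355, 0.5755305 , 0.22599965]), 'ee_rot': array([-6.22312375e-01, -3.07916605e+00,  2.22353676e-03]), 'force': array([-0.2283134 , -0.27058256,  0.02555282]), 'ft_torque': array([ 0.01246554, -0.00144159, -0.00679846]), 'gripper_force': 0.0, 'width': 1.0007519762396164} 0.0188
```

```bash
sed -i "s/np.array(p\['rotation'\]).T/cv2.Rodrigues(np.array(p['rotation']))[0].T/" h.py; grep Rodr h.py
```

```text
return c@cv2.Rodrigues(np.array(p['rotation']))[0].T+p['origin']
```

View pics/top0.png

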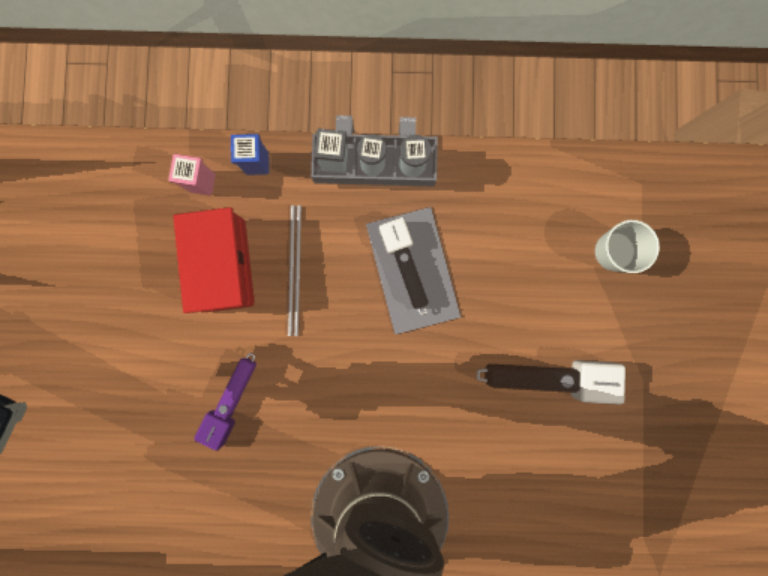

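View pics/scene0.png

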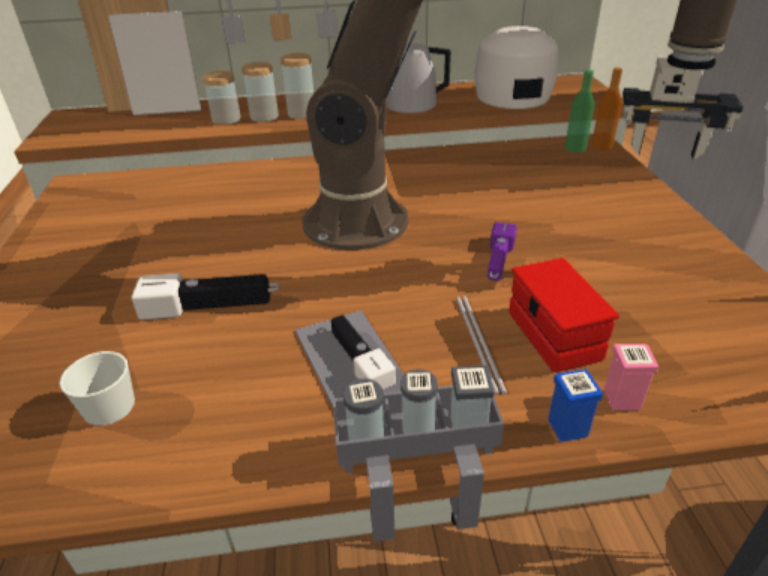

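The views show three scanner-like things in the top picture (768-wide): black/white on the mat (405,260), a purple one (225,405) and a large black/white one (555,380). The one on the mat is mine. Label bearers are in the shelf at (330,147), (372,150) and (415,150), plus blue (245,148) and pink (185,168). The leftmost shelf one looks square. I'll check both choices in one crop and measure.

```bash
python3 - <<'E'
from h import *
z=np.load('/tmp/top.npz');im,d=z['im'],z['d']
crop=im[75:225,195:320]; cv2.imwrite('pics/crop1.png',cv2.resize(crop[:,:,::-1],None,fx=4,fy=4,interpolation=cv2.INTER_CUBIC))
vv,uu=np.mgrid[0:384,0:512];P=world('top',uu,vv,d);H=P[...,2]
hsv=cv2.cvtColor(im,cv2.COLOR_RGB2HSV)
print('table z',np.median(H[200:240,150:180]))
def rep(name,m,zz=None):
    n,l,st,c=cv2.connectedComponentsWithStats(m.astype(np.uint8))
    for i in range(1,n):
        if st[i,4]<40: continue
        q=l==i; h=np.median(H[q]); zz2=zz if zz else h
        (cx,cy),wh,a=cv2.minAreaRect(np.float32(plane('top',uu[q],vv[q],np.float64(zz2))[:,:2]))
        box=cv2.boxPoints(((cx,cy),wh,a)); e=[box[1]-box[0],box[2]-box[1]]; e=max(e,key=np.linalg.norm)
        print(name,'px',c[i].round(0),'n',st[i,4],'h',h.round(3),'c',round(cx,4),round(cy,4),'size',np.round(wh,3),'yaw',round(float(np.degrees(np.arctan2(e[1],e[0]))),1))
roi=np.zeros(im.shape[:2],bool);roi[135:225,240:312]=1
V=hsv[...,2];S=hsv[...,1]
rep('mat+',roi&((S<70)),0.006)
rep('handle',roi&(V<75)&(H>0.02))
rep('head',roi&(V>180)&(S<60))
roi[:]=0;roi[75:130,195:300]=1
rep('label',roi&(H>0.1)&(V>150)&(S<60))
rep('lid',roi&(H>0.115))
# scene
z=np.load('/tmp/scene.npz');im2,d2=z['im'],z['d'];P2=world('scene',uu,vv,d2)
h2=cv2.cvtColor(im2,cv2.COLOR_RGB2HSV);m=np.zeros(im2.shape[:2],bool);m[235:285,220:340]=1
m&=(h2[...,2]>140)&(h2[...,1]<70)&(P2[...,2]>.115)
n,l,st,c=cv2.connectedComponentsWithStats(m.astype(np.uint8))
for i in range(1,n):
    if st[i,4]>40:print('scene label',c[i].round(),st[i,4],np.median(P2[l==i],0).round(4))
E
```

```text
table z -0.0013241211395944585
mat+ px [275. 180.] n 3422 h 0.005 c 0.4625 -0.0513 size [0.219 0.129] yaw 16.2
handle px [274. 186.] n 371 h 0.04 c 0.4444 -0.0467 size [0.111 0.028] yaw 21.3
head px [263. 156.] n 336 h 0.044 c 0.5232 -0.015 size [0.054 0.05 ] yaw 21.8
label px [220.  95.] n 169 h 0.129 c 0.6634 0.1018 size [0.037 0.037] yaw -4.4
label px [248.  98.] n 109 h 0.13 c 0.6577 0.0307 size [0.031 0.031] yaw 83.3
label px [277.  99.] n 103 h 0.123 c 0.6598 -0.0452 size [0.031 0.031] yaw 1.6
lid px [220.  96.] n 403 h 0.129 c 0.6608 0.1007 size [0.051 0.052] yaw -4.9
lid px [248.  99.] n 314 h 0.129 c 0.655 0.0299 size [0.051 0.048] yaw 15.8
lid px [277. 100.] n 347 h 0.123 c 0.6574 -0.0453 size [0.052 0.051] yaw 1.6
scene label [314. 252.] 236 [0.6653 0.1002 0.1317]
scene label [278. 254.] 160 [0.6583 0.0292 0.1317]
scene label [242. 261.] 170 [ 0.6598 -0.0452  0.1256]
```

View pics/crop1.png

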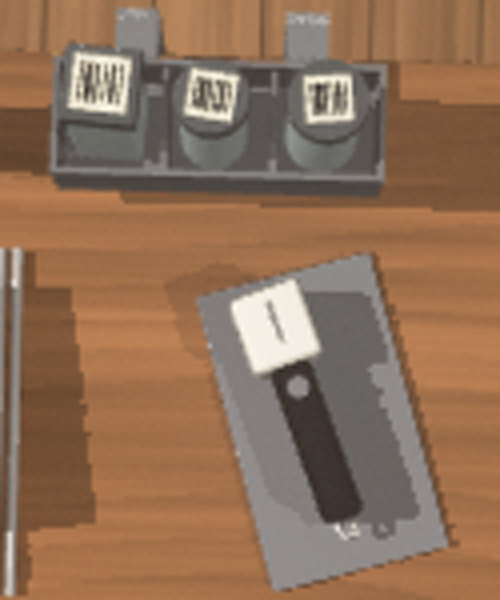

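The crop confirms it: the square lid is the left shelf slot (crop 100,85), and the small scanner sits on the mat with its head at (275,328) and handle end at (340,510). Label ≈ (0.664, 0.101, 0.130). Scanner origin ≈ (0.470, -0.036) with yaw 21.9°, and the measured sizes match the ones given. The tool has to turn +0.78 rad. Moving above it.

>>> apply_moves([
  [100,0.24,-0.64,0,0.1],
  [100,0.24,-0.64,0,0.1],
  [100,0.24,-0.64,0,0.1],
  [100,0.24,-0.64,0,0.1],
  [100,0.24,-0.64,0,0.1],
  [100,0.24,-0.64,0,0.1],
  [100,0.24,-0.64,0,0.1],
  [100,0.24,-0.64,0,0.1],
  [100,0.24,-0.64,0,0.1],
  [100,0.24,-0.64,0,0.1],
  [100,0.24,-0.64,0,0.1],
  [100,0.24,-0.64,0,0.1],
], newtons=25)

```text
clock: 1.6
position: [0.4157, 0.1138, 0.2267]
ee_rot: [0.318, -3.125, -0.0]
force: [-0.0, -0.0, -1.1]
width: 1.001
gripper_force: 0.0
```

>>> apply_moves([
  [100,0.15,-0.42,0,0.06],
  [100,0.15,-0.42,0,0.06],
  [100,0.15,-0.42,0,0.06],
  [100,0.15,-0.42,-0.4,0.06],
  [100,0.15,-0.42,-0.4,0.06],
  [100,0.15,-0.4,-0.4,0.06],
  [100,0,0,-0.4,0],
  [100,0,0,-0.4,0],
  [100,0,0,0,0],
  [100,0,0,0,0],
])

```text
clock: 2.85
position: [0.4698, -0.0349, 0.1074]
ee_rot: [-0.595, 3.084, -0.0]
force: [-0.5, 0.4, 0.6]
width: 1.0
gripper_force: 0.0
```

```bash
python3 - <<'E'
from h import *
im,d=grab('scene');cv2.imwrite('pics/s1.png',cv2.resize(im[170:290,170:330,::-1],None,fx=4.5,fy=4.5,interpolation=cv2.INTER_CUBIC))
s=observe();R=cv2.Rodrigues(s['ee_rot'])[0];print(s['position'],np.degrees(np.arctan2(R[1,1],R[0,1])),s['joints'])
E
```

```text
[ 0.47011914 -0.0347908   0.10761324] 111.8429127371704 [-0.25474012  0.33977065  0.27200926  2.09714037 -0.13648662  0.71965644
  2.05724875]
```

View pics/s1.png

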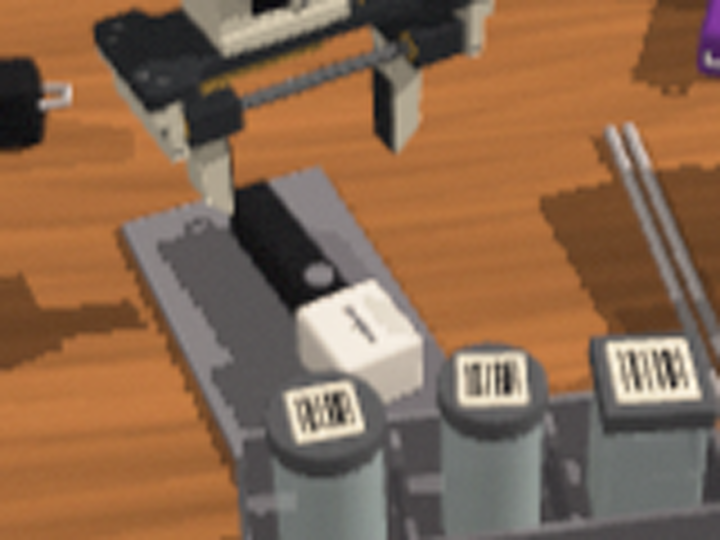

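The picture shows the fingers (at 215,180 and 400,120) straddling the handle above the mat, lined up across its width. Descending and gripping.

>>> apply_moves([
  [100,0,0,-0.4,0],
  [100,0,0,-0.4,0],
  [100,0,0,-0.4,0],
  [100,0,0,-0.3,0],
  [100,0,0,-0.07,0],
  [100,0,0,0,0],
  [0,0,0,0,0],
  [0,0,0,0,0],
  [0,0,0,0,0],
  [0,0,0,0,0],
  [0,0,0,0,0],
  [0,0,0,0,0],
], newtons=25)

```text
clock: 4.4
position: [0.4695, -0.0349, 0.0125]
ee_rot: [0.595, -3.085, -0.0]
force: [-0.1, -0.1, 0.2]
width: 0.395
gripper_force: 0.0
```

>>> apply_moves([
  [0,0,0,0,0],
  [0,0,0,0,0],
  [0,0,0,0,0],
  [0,0,0,0,0],
  [0,0,0,0,0],
  [0,0,0,0,0],
])

```text
clock: 5.15
position: [0.4695, -0.0348, 0.0125]
ee_rot: [0.595, -3.085, -0.0]
force: [1.3, -0.5, -0.8]
width: 0.301
gripper_force: 25.0
```

>>> apply_moves([
  [0,0,0,0.1,0],
  [0,0,0,0.2,0],
  [0,0,0,0.3,0],
  [0,0,0,0.4,0],
  [0,0,0,0.4,0],
  [0,0,0,0.4,0],
  [0,0,0,0.4,0],
  [0,0,0,0.4,0],
  [0,0,0,0.3,0],
  [0,0,0,0.1,0],
  [0,0,0,0,0],
  [0,0,0,0,0],
])

```text
clock: 6.65
position: [0.469, -0.0348, 0.1919]
ee_rot: [0.595, -3.084, -0.0]
force: [-0.1, 0.5, -1.9]
width: 0.307
gripper_force: 25.0
```

```bash
cat > m.py <<'E'
from h import *
import sys
im,d=grab('scene');cv2.imwrite('pics/%s.png'%sys.argv[1],cv2.resize(im[100:290,150:370,::-1],None,fx=3,fy=3,interpolation=cv2.INTER_CUBIC))
vv,uu=np.mgrid[0:384,0:512];hsv=cv2.cvtColor(im,cv2.COLOR_RGB2HSV)
P=world('scene',uu,vv,d);s=observe();t=s['position']
R=cv2.Rodrigues(s['ee_rot'])[0];a=np.arctan2(R[1,1],R[0,1])-np.pi/2;ex=np.array([np.cos(a),np.sin(a),0]);ey=np.array([-np.sin(a),np.cos(a),0])
L=np.stack([(P-t)@ex,(P-t)@ey,P[...,2]],-1)
m=(L[...,0]>.02)&(L[...,0]<.11)&(abs(L[...,1])<.04)&(L[...,2]>t[2]-.02)&(L[...,2]<t[2]+.05)&(hsv[...,1]<70)&(hsv[...,2]>100)&(d>0)
Q=L[m];print('tcp',t,'yaw',np.degrees(a),'n',m.sum())
top=Q[(Q[:,2]>np.percentile(Q[:,2],97)-.006)]
A=np.c_[top[:,:2],np.ones(len(top))];print('top slope',np.linalg.lstsq(A,top[:,2],rcond=None)[0],'x',np.percentile(top[:,0],[2,50,98]),'y',np.percentile(top[:,1],[2,50,98]),'z',np.median(top[:,2]))
print('all x',np.percentile(Q[:,0],[1,99]),'y',np.percentile(Q[:,1],[1,99]),'z',np.percentile(Q[:,2],[1,99]))
E
python3 m.py s2
```

```text
tcp [ 0.46897796 -0.03486258  0.19184914] yaw 21.834815153022348 n 725
top slope [-0.0269682   0.02433404  0.22759196] x [0.03438288 0.0635123  0.08592733] y [-0.02371405 -0.00247806  0.02136279] z 0.22602114916978766
all x [0.03436703 0.08715511] y [-0.02524388  0.02251126] z [0.18998606 0.22826429]
```

View pics/s2.png

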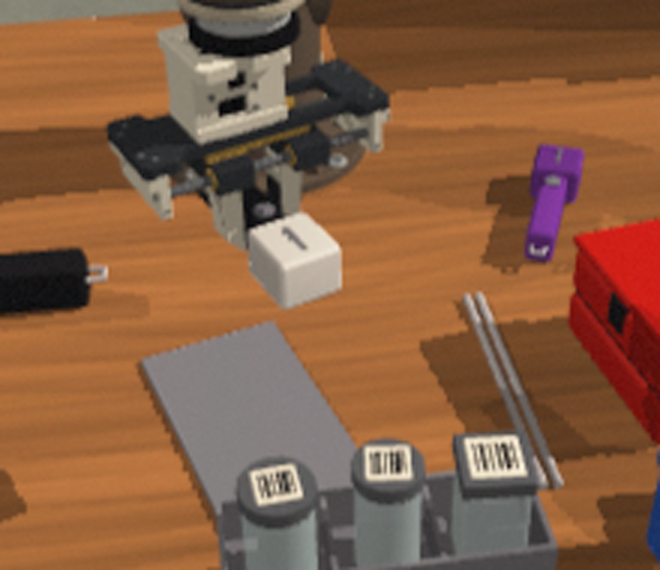

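Lifted: the head (295,245 in the crop) is held level ahead of the fingers and the mat is clear below. The head's lower face is at about z=0.186, so 56 mm above the label. The window sits about 62 mm ahead of the TCP, so I shift by (+0.137, +0.114) m and hold.

>>> apply_moves([
  [0,0.08,0.06,0,0],
  [0,0.16,0.14,0,0],
  [0,0.24,0.2,0,0],
  [0,0.3,0.25,0,0],
  [0,0.36,0.3,0,0],
  [0,0.36,0.3,0,0],
  [0,0.3,0.25,0,0],
  [0,0.24,0.2,0,0],
  [0,0.16,0.14,0,0],
  [0,0.08,0.06,0,0],
  [0,0,0,0,0],
  [0,0,0,0,0],
])

```text
clock: 8.2
position: [0.606, 0.0786, 0.1926]
ee_rot: [0.594, -3.085, 0.0]
force: [-0.0, -0.5, -1.9]
width: 0.306
gripper_force: 25.0
```

```bash
python3 m.py s3
```

```text
tcp [0.60600124 0.07851338 0.19265505] yaw 21.790510868809477 n 1002
top slope [-0.01995365  0.01761431  0.22759757] x [0.0334521  0.06235527 0.08546973] y [-0.02412117 -0.0030222   0.02061403] z 0.22645956810803702
all x [0.03338363 0.08648882] y [-0.02548451  0.02147907] z [0.19031036 0.22876106]
```

View pics/s3.png

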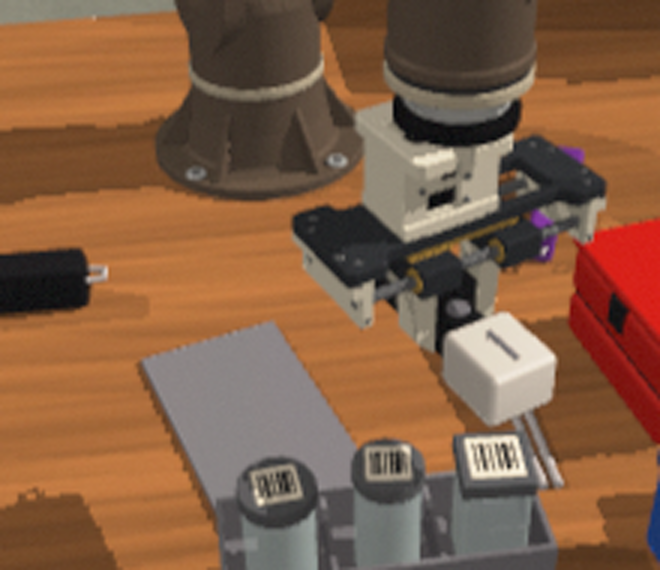

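The head (500,365) is level above the square lid (495,465). By depth the window is at about (0.663, 0.099), 56 mm above the label at (0.664, 0.101). Holding over 2 s.

>>> apply_moves([
  [0,0,0,0,0],
  [0,0,0,0,0],
  [0,0,0,0,0],
  [0,0,0,0,0],
  [0,0,0,0,0],
  [0,0,0,0,0],
  [0,0,0,0,0],
  [0,0,0,0,0],
  [0,0,0,0,0],
  [0,0,0,0,0],
  [0,0,0,0,0],
  [0,0,0,0,0],
])

```text
clock: 9.75
position: [0.6063, 0.0791, 0.1925]
ee_rot: [-0.595, 3.085, 0.0]
force: [0.1, 0.5, -1.0]
width: 0.302
gripper_force: 25.0
```

>>> apply_moves([
  [0,0,0,0,0],
  [0,0,0,0,0],
  [0,0,0,0,0],
  [0,0,0,0,0],
  [0,0,0,0,0],
  [0,0,0,0,0],
  [0,0,0,0,0],
  [0,0,0,0,0],
  [0,0,0,0,0],
  [0,0,0,0,0],
  [0,0,0,0,0],
  [0,0,0,0,0],
])

```text
clock: 11.25
position: [0.6063, 0.0791, 0.1925]
ee_rot: [0.595, -3.085, -0.0]
force: [-1.0, -0.2, -0.8]
width: 0.302
gripper_force: 25.0
```

>>> apply_moves([
  [0,-0.08,-0.07,0,0],
  [0,-0.16,-0.14,0,0],
  [0,-0.24,-0.2,0,-0.04],
  [0,-0.3,-0.26,0,-0.04],
  [0,-0.36,-0.32,0,-0.04],
  [0,-0.36,-0.32,0,-0.04],
  [0,-0.32,-0.27,0,-0.04],
  [0,-0.24,-0.22,0,0],
  [0,-0.16,-0.14,0,0],
  [0,-0.08,-0.06,0,0],
  [0,0,0,0,0],
  [0,0,0,0,0],
])

```text
clock: 12.75
position: [0.4688, -0.0403, 0.1925]
ee_rot: [-0.441, 3.11, 0.0]
force: [0.3, -0.1, -1.5]
width: 0.305
gripper_force: 25.0
```

>>> apply_moves([
  [0,0,-0.04,-0.2,0],
  [0,0,-0.04,-0.4,0],
  [0,0,-0.04,-0.5,0],
  [0,0,0,-0.5,0],
  [0,0,0,-0.45,0],
  [0,0,0,-0.35,0],
  [0,0,0,-0.25,0],
  [0,0,0,-0.15,0],
  [0,0,0,-0.1,0],
  [0,0,0,-0.05,0],
  [0,0,0,-0.03,0],
  [0,0,0,0,0],
])

```text
clock: 14.25
position: [0.4685, -0.048, 0.014]
ee_rot: [-0.44, 3.11, 0.0]
force: [0.6, 0.4, -1.5]
width: 0.302
gripper_force: 25.0
```

>>> apply_moves([
  [0,0,0,-0.015,0],
  [0,0,0,-0.01,0],
  [0,0,0,0,0],
  [0,0,0,0,0],
])

```text
clock: 14.75
position: [0.4685, -0.048, 0.0125]
ee_rot: [-0.44, 3.11, 0.0]
force: [-1.1, 0.6, 6.2]
width: 0.303
gripper_force: 25.0
```

Contact with the mat (force +6 N). Releasing and lifting away.

>>> apply_moves([
  [45,0,0,0,0],
  [60,0,0,0,0],
  [100,0,0,0,0],
  [100,0,0,0,0],
  [100,0,0,0,0],
  [100,0,0,0,0],
  [100,0,0,0,0],
  [100,0,0,0,0],
  [100,0,0,0,0],
  [100,0,0,0,0],
  [100,0,0,0,0],
  [100,0,0,0,0],
])

```text
clock: 16.25
position: [0.4683, -0.048, 0.0122]
ee_rot: [0.44, -3.111, -0.0]
force: [-0.0, -0.3, 0.3]
width: 1.001
gripper_force: 0.0
```

>>> apply_moves([
  [100,0,0,0.1,0],
  [100,0,0,0.3,0],
  [100,0,0,0.4,0],
  [100,0,0,0.5,0],
  [100,0,0,0.5,0],
  [100,0,0,0.5,0],
  [100,0,0,0.5,0],
  [100,0,0,0.2,0],
  [100,0,0,0,0],
  [100,0,0,0,0],
])

```text
clock: 17.5
position: [0.4677, -0.048, 0.1913]
ee_rot: [0.44, -3.109, -0.0]
force: [0.2, 0.1, -0.5]
width: 0.999
gripper_force: 0.0
```

```bash
python3 - <<'E'
from h import *
im,d=grab('scene');cv2.imwrite('pics/s4.png',cv2.resize(im[100:290,150:370,::-1],None,fx=3,fy=3,interpolation=cv2.INTER_CUBIC))
vv,uu=np.mgrid[0:384,0:512];P=world('scene',uu,vv,d);h=cv2.cvtColor(im,cv2.COLOR_RGB2HSV)
m=(h[...,2]>120)&(h[...,1]<70)&(P[...,2]>.035)&(P[...,2]<.06)&(P[...,0]>.42)&(P[...,0]<.6)&(abs(P[...,1])<.1)
print('head',m.sum(),np.median(P[m],0))
m=(h[...,2]>140)&(h[...,1]<70)&(P[...,2]>.12)&(P[...,2]<.14)&(P[...,0]>.6)&(P[...,1]>.07)&(P[...,1]<.13)
print('label',m.sum(),np.median(P[m],0)); print(observe()['position'])
E
```

```text
head 394 [ 0.52855628 -0.03201754  0.04650234]
label 236 [0.66543683 0.10033515 0.13184686]
[ 0.46760338 -0.04798748  0.19115413]
```

View pics/s4.png

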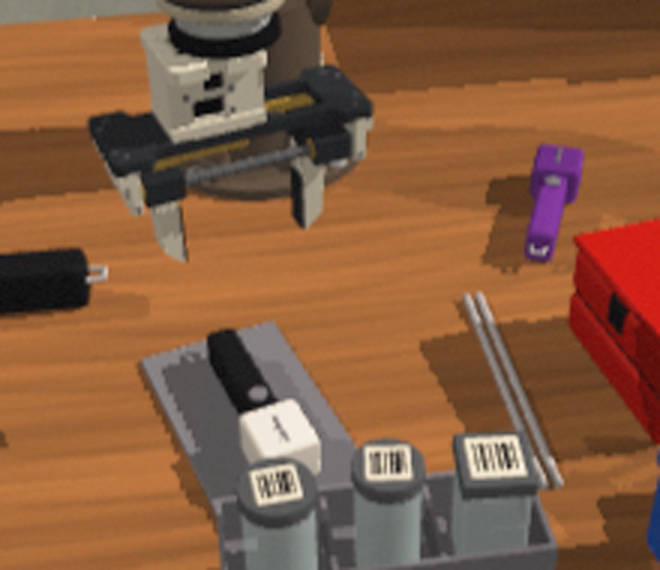

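The scanner lies flat and lengthwise on the mat (head 280,430; handle 235,370). The square shaker's label reads where it was at the start, and the open gripper is well clear. Handing in.

```bash
python3 -c "
from cell import arm
print(arm.sign_off())"
```

```text
the job is handed in; nothing more can be done
None
```

I held the scanner level about 56 mm above the square shaker's label for 3 s, then set it back flat and lengthwise on its mat, with the shaker unmoved; the job was handed in at about 17.5 s, and no verdict was shown.

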